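# Raise the filling stand four clicks and hang the funnel over the jar

## Robot

A 6-joint arm with a two-finger parallel gripper is mounted at the origin on the work surface. World frame = base frame: x ahead of the robot, y to its left, z up, the work surface at z = 0. Lengths are in m, angles in rad, forces in N, time in s.
With the tool pointing down it reaches from about 0.425 to 0.95 m from the base axis. Payload 3.5 kg.
Tool frame: the origin (TCP) lies at the very end of the fingers, on their centre line; the grasp point (between the pads) lies 19 mm behind it; z points along the fingers, y is the direction in which the jaws open and shut (so a half turn about z gives the same grasp; the last joint's range is limited). The gripper opens to 85 mm and grips with 20 to 120 N. Pads are 22 mm wide; open, the fingers measure 114 mm over their backs; the gripper's body (76 mm by 85 mm) begins 54 mm behind the grasp point. The pads swing forward as they close: fully open they stand 13 mm farther back than shut.
Start: joints at [1.054, 0.286, 1.577, -0, 1.279, -0.15], TCP at [0.242, 0.63, 0.231] pointing down, gripper open.
Joint ranges: [-2.77, 2.77], [-0.9, 2.22], [0.21, 2.48], [-1.53, 4.67], [0.24, 2.81], [-2.84, 2.84]. Speed limits (rad/s): [2.79, 2.79, 3.14, 3.14, 3.14, 3.14].

## Interface

Orientations are given as a unit quaternion [x, y, z, w].
In Python, from plant import get_state, read_camera, sign_off gives the robot as it stands.
- The arm moves only by the tool step_arm, never from a script. Its argument "targets" is a list that holds one entry, the list of rows, each a list of 5 numbers: the opening, from 0 (shut) to 1 (fully open), then the shift along the tool's x, y, z each as a share of 4 cm, from -1 to 1, then the turn about the tool's z as a share of 5 degrees, from -1 to 1. A call has 1 to 10 rows; each row shifts and turns the commanded pose from where the row before left it, along the tool's axes as they then stand; what a row does not reach is not made up. A row lasts 1/12 s, in which the tool goes at most 41.7 mm and 7.16 degrees, less where a joint would pass 70% of its speed; a pose out of reach is approached as far as the arm can. A call with a number of a shift or a turn outside -1 to 1 is refused whole. A call with a gripper value outside its range is refused whole. The fingers move at their own pace and stop on an object; "squeeze" is the grip in N (left out, the last holds). Time passes only in rows, so rows that do not move let the fingers close. It gives the time, the measured TCP pose, the force and the opening at its end, in the units of the state.
- get_state(): the state, without advancing time (a new reading comes with each control period).
- read_camera(name): name is "scene" or "side" or "wrist"; returns a dict with "pixels" (400x640x3 uint8, red, green, blue), "range_z" (400x640 float32, m along the optical axis (not along the pixel's ray), 0 where there is no reading), "mtx" (3x3 intrinsics, pixels), "rvec" (rotation vector, rad) and "tvec" (3), from world to camera coordinates, as OpenCV has them. Camera axes: x right, y down, z forward; pixel columns grow to the right and rows downward; lengths in m; the calibration is good to about 2 mm. A picture is of the moment at which its call begins.
- sign_off(): hands the job in, once; it reports no verdict.
The state is a dict: "time": time; "qpos": joint angles; "dq": joint speeds; "joint_efforts": joint torques, N m; "eef_pos": TCP position; "tcp_rot": TCP orientation; "contact_force": force on the tool from outside, world axes, zero at the start; "wrist_torque": the same for the moment, N m; "opening": opening from 0.0 (shut) to 1.0 (fully open).
Only numpy, scipy, OpenCV 4.12 (cv2) and the standard library are available. Lean on these libraries where they do the work, as an engineer would, in place of code of your own. Each camera call takes 0.05 s, during which the arm holds its last target.

## Task

Raise the toothed column of the filling stand by its red knob until the pawl has clicked exactly four times, let it gently down onto the pawl, and press down on the knob with about 15 N for a moment to be sure that the fourth tooth is caught. Then lift the steel funnel out of its white cup and set it gently in the stand's ring, flat on its shoulder with its spout hanging over the open jar, and let go. Leave the jar where it stands.

Things in the scene. Friction and masses are not known exactly. Their poses are not given: they have to be found in the camera images.
- stand: Filling stand screwed to the worktop: steel base 150 x 270 x 12 mm, upright guide sleeve 30 x 32 mm, 140 mm high, in it a toothed lift column. Origin: column axis at worktop height; z up, y points from the column to the ring and jar. On the sleeve's +x side a blue carriage holds the spring pawl and its small yellow release tab, which would let the column drop: leave it alone.
- column (a joint): Height of the lift column, m: 0 = fully down, hub on the sleeve (its start); upper stop 0.095. It weighs 0.35 to 0.6 kg with knob, arm and ring, slides up easily and falls if let go, unless a tooth stands on the pawl. Seven teeth, 12 mm apart: ramp above, square ledge below. The carriage is clamped at a new height each time: the first click comes at 6 to 38 mm of lift, the next every 12 mm.
- sleeve_top (a point): Centre of the sleeve's top, 140 mm up. How the ratchet feels: the upward pull rises by 5 to 11 N while the pawl rides up a ramp (the last 9 mm of lift before each click) and falls back at once as it clicks in below that tooth; under 20 N in all short of the upper stop. After a click let the column down about 2 mm: the tooth stands on the pawl, which then holds it. A drop or push above 45 N spoils the pawl.
- knob_centre (a point): Centre of the red round knob on top of the column: 34 mm across, 26 mm high (13 mm above and below this point), on a 12 mm stem; hub and arm lie 32 mm and more below this point. Axes as the stand's.
- ring_seat (a point): Centre of the upper face of the flat ring on the column's arm: 76 mm outside, hole 42 mm across, 8 mm thick. It rises with the column, 36 mm below the knob's centre and 120 mm from it along the stand's y.
- funnel_centre (a point): Middle of the steel funnel's gripping part: upright tube 54 mm across, from 18 mm below to 22 mm above this point, wall 2.5 mm, open top. Below: a flat shoulder flange 62 mm across, underside 24 mm below this point, a neck 37 mm across, then a spout 18 mm across, tip 80 mm below this point. 0.11 to 0.18 kg, z up. It starts parked upright in the cup, shoulder on the rim.
- funnel_shoulder (a point): Centre of the underside of the funnel's shoulder flange, 24 mm below funnel_centre: it comes to lie on the ring's upper face.
- cup: White ceramic cup in which the funnel is parked: 69 mm across, 70 mm high, hole 47 mm across, 0.55 kg; origin at the centre of its underside.
- jar: Open clip-top glass jar on the stand's base under the ring: 80 mm across, 108 mm high, lid hanging at its side; origin at the centre of its underside.
Not all that is in view belongs to the job. Leave any blue or yellow look-alike of the jar alone. What is shaped like the part that bears funnel_centre but pink is not meant.

How it is judged:
On the way:
1. with the funnel still out of the ring, the column stands with its fourth tooth on the pawl and is pressed down, so that the pawl carries more than 11 N for 0.2 s (contact force between pawl_c0 and column_c3 above 11 N and distance between funnel_shoulder and ring_seat above 0.04 m), for 0.2 s.
At the end, for the whole second after the job is handed in: The column's fourth tooth stands on the pawl and carries it; the funnel sits upright in the ring (within 0.05 rad), its shoulder flat on the ring's upper face (within 2 mm) and centred within 4.5 mm; the jar stands within 12 mm of where it was, upright (contact force between pawl_c0 and column_c3 above 0.8 N and horizontal distance between funnel_shoulder and ring_seat below 0.0045 m and z of funnel_shoulder in the frame of ring_seat between -0.002 and 0.002 m and angle between each of funnel_shoulder, jar's own z axis and vertical below 0.05 rad and distance of jar from where it was at the start of the episode below 0.012 m); the robot touches nothing.
It fails at once if the pawl is loaded with more than 45 N (column dropped on it or pushed down too hard) (contact force between pawl_c0 and column above 45 N).
It fails at once if the funnel is dropped or rammed on the stand (more than 40 N between them) (contact force between funnel and column above 40 N).
It fails at once if the jar is knocked over or pushed away (distance of jar from where it was at the start of the episode above 0.03 m or angle between jar's own z axis and vertical above 0.3 rad).
It fails at once if the column is let fall (comes down faster than 0.15 m/s) (velocity of joint column below -0.15 m/s).
It fails at once if the funnel is let fall (faster than 0.25 m/s while the fingers do not hold it) (linear speed of funnel above 0.25 m/s and contact force between the fingers and funnel below 0.2 N).
It also fails if it takes over 72 s, if anything falls off the work surface, if the arm or the gripper's body presses on something with over 40 N, if the wrist force passes 120 N, or if a joint passes its speed limit or range.

## Working session

There is one attempt and no reset: what is moved stays moved. The work goes in short steps, Python scripts to look and compute and a tool call to move; the robot and the scene stay as the last step left them, time stands still between calls to the robot, and variables do not carry over. Pictures are saved under pics/ and viewed, and the job is handed in when it is done.

Besides the shell and the picture viewer there is one more tool, called after ">>>" in YAML: its name, and indented under it one key for each argument. step_arm: Moves the arm, as the interface text tells. Shift numbers are shares of 4 cm and turn numbers shares of 5 degrees, none past 1 either way. Its arguments: {"type":"object","properties":{"targets":{"type":"array"},"squeeze":{"type":"number"}},"required":["targets"]}

```bash
mkdir -p pics; ls
python3 - <<'E'
from plant import *
import cv2,numpy as np
print(get_state())
for n in ["scene","side","wrist"]:
    d=read_camera(n); cv2.imwrite(f"pics/{n}0.png",d["pixels"][:,:,::-1]); np.savez(f"pics/{n}0.npz",**d)
    print(n,d["mtx"].tolist(),d["rvec"],d["tvec"])
E
```

```text
pics
{'time': 0.0, 'qpos': array([ 1.05398240e+00,  2.87177335e-01,  1.57815273e+00, -6.48119718e-06,
        1.27861564e+00, -1.50013492e-01]), 'dq': array([ 0.0002614 ,  0.0022559 ,  0.00010955, -0.00074719,  0.00138068,
       -0.00092321]), 'joint_efforts': array([-9.32484340e-06, -4.05968285e+01, -2.92627680e+01, -1.44258938e-04,
        5.75214304e-03,  9.15890467e-06]), 'eef_pos': array([0.24173279, 0.62953338, 0.22995255]), 'tcp_rot': array([ 1.82372765e-01,  9.83228758e-01, -1.11274672e-03, -3.82109717e-04]), 'contact_force': array([ 0.81698324, -0.2883889 ,  0.12879894]), 'wrist_torque': array([-0.00553147,  0.02585185,  0.01633516]), 'opening': 1.0002906898089217}
scene [[476.35408699318583, 0.0, 317.65681014227806], [0.0, 476.35408699318583, 193.20364626453906], [0.0, 0.0, 1.0]] [ 2.15652833  1.15809229 -0.46595392] [-0.34983398 -0.13466466  1.47937869]
side [[435.79906038275305, 0.0, 320.06207856625815], [0.0, 435.79906038275305, 203.3430762021145], [0.0, 0.0, 1.0]] [ 2.2002608  -0.11680846  0.05804272] [-0.4477229   0.2086981   1.06060801]
wrist [[318.1210588476637, 0.0, 321.1698926180714], [0.0, 318.1210588476637, 203.36330532176154], [0.0, 0.0, 1.0]] [-2.40421101 -1.65209475 -0.21528507] [-0.6740078  -0.0337442   0.37733501]
```

View pics/scene0.png

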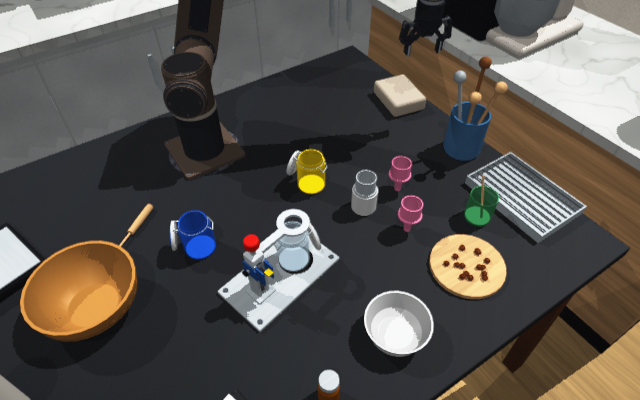

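View pics/side0.png

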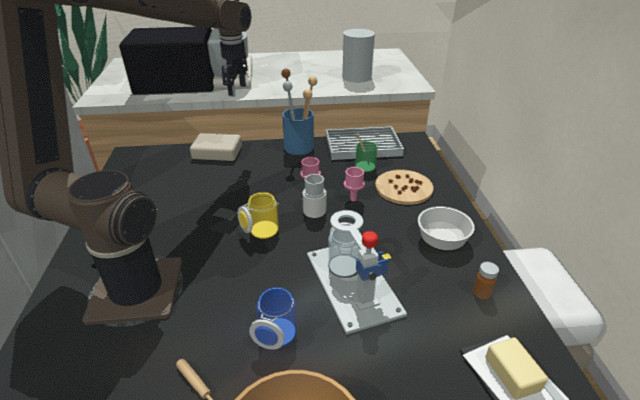

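View pics/wrist0.png

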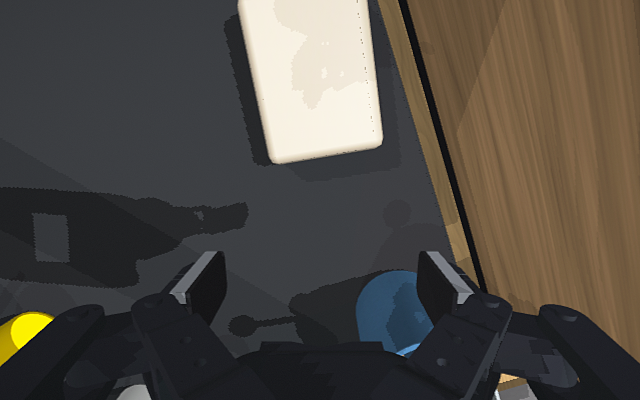

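Candidates:
- **Funnel:** the steel one in the white cup at scene (365,185) / side (314,193). The pink look-alikes are at scene (401,170) and (411,212).
- **Jar:** the clear one on the stand at scene (295,255). The blue one at (197,235) and the yellow one at (311,170) are look-alikes.
- **Knob:** the red one at scene (251,242) / side (369,240).

I choose the steel funnel and the red knob, and will check both in a close crop.

```bash
cat > h.py <<'E'
import numpy as np, cv2
from scipy.spatial.transform import Rotation as R
def load(n): return dict(np.load(f"pics/{n}.npz"))
def cam(d):
    Rm=cv2.Rodrigues(d["rvec"])[0]; t=np.ravel(d["tvec"]); return Rm,t,-Rm.T@t
def cloud(d):
    Rm,t,c=cam(d); K=d["mtx"]; v,u=np.mgrid[0:400,0:640]; z=d["range_z"]
    P=np.stack([(u-K[0,2])/K[0,0]*z,(v-K[1,2])/K[1,1]*z,z],-1)
    return (P-t)@Rm   # world
def ray(d,u,v):
    Rm,t,c=cam(d); K=d["mtx"]; r=Rm.T@np.array([(u-K[0,2])/K[0,0],(v-K[1,2])/K[1,1],1]); return c,r/np.linalg.norm(r)
def onplane(d,u,v,z):
    c,r=ray(d,u,v); return c+r*(z-c[2])/r[2]
def tri(d1,p1,d2,p2):
    c1,r1=ray(d1,*p1); c2,r2=ray(d2,*p2)
    s=np.linalg.lstsq(np.stack([r1,-r2],1),c2-c1,rcond=None)[0]
    a=c1+r1*s[0]; b=c2+r2*s[1]; return (a+b)/2,np.linalg.norm(a-b)
def red(d):
    p=d["pixels"].astype(int); return (p[...,0]>120)&(p[...,1]<60)&(p[...,2]<60)
def circ(xy):
    A=np.c_[2*xy,np.ones(len(xy))]; s=np.linalg.lstsq(A,(xy**2).sum(1),rcond=None)[0]; return s[:2],np.sqrt(s[2]+s[:2]@s[:2])
def fitR(xy,r,c0):
    from scipy.optimize import least_squares
    return least_squares(lambda c:np.hypot(*(xy-c).T)-r,c0,loss="soft_l1",f_scale=0.002).x
E
python3 - <<'E'
from h import *
D={n:load(n+"0") for n in("scene","side")}
cs=[]
for n,d in D.items():
    m=red(d); n_,lab,st,ce=cv2.connectedComponentsWithStats(m.astype(np.uint8)); i=1+np.argmax(st[1:,4]); print(n,st[i],ce[i]); x,y,w,h=st[i,:4]; cs.append((x+(w-1)/2,y+(h-1)/2))
    P=cloud(d); pts=P[(lab==i)&(d["range_z"]>0)]; print("knob depth pts",np.percentile(pts,[2,50,98],axis=0).round(4).tolist())
print("knob tri",tri(D["scene"],cs[0],D["side"],cs[1]))
for n,(x0,x1,y0,y1) in dict(scene=(330,400,160,230),side=(290,340,165,230)).items():
    P=cloud(D[n]); z=D[n]["range_z"][y0:y1,x0:x1]; p=P[y0:y1,x0:x1][z>0]
    p=p[p[:,2]>0.01]; print(n,len(p),np.percentile(p,[1,50,99],axis=0).round(3).tolist())
ims=[]
for n,(x,y) in dict(scene=(365,190),side=(315,195)).items(): ims.append(cv2.resize(D[n]["pixels"][y-32:y+32,x-40:x+40],(400,320),interpolation=cv2.INTER_CUBIC))
for n,(x,y) in dict(scene=(280,260),side=(355,270)).items(): ims.append(cv2.resize(D[n]["pixels"][y-56:y+56,x-70:x+70],(400,280),interpolation=cv2.INTER_CUBIC))
cv2.imwrite("pics/crop1.png",np.vstack([np.hstack(ims[:2]),np.hstack(ims[2:])])[:,:,::-1])
E
```

```text
scene [243 234  17  15 192] [250.890625   240.97395833]
knob depth pts [[0.3737, -0.1165, 0.0], [0.545, -0.1009, 0.2074], [0.5582, -0.0317, 0.2105]]
side [362 232  16  16 109] [369.08256881 241.0733945 ]
knob depth pts [[0.5285, -0.1188, 0.0004], [0.5398, -0.1144, 0.2029], [0.5877, 0.1502, 0.2088]]
knob tri (array([ 0.54172311, -0.10105118,  0.19903241]), np.float64(0.004937993392428294))
scene 1218 [[0.434, 0.231, 0.012], [0.471, 0.264, 0.074], [0.565, 0.399, 0.117]]
side 1161 [[0.429, -0.006, 0.012], [0.464, 0.245, 0.079], [0.497, 0.388, 0.161]]
```

View pics/crop1.png

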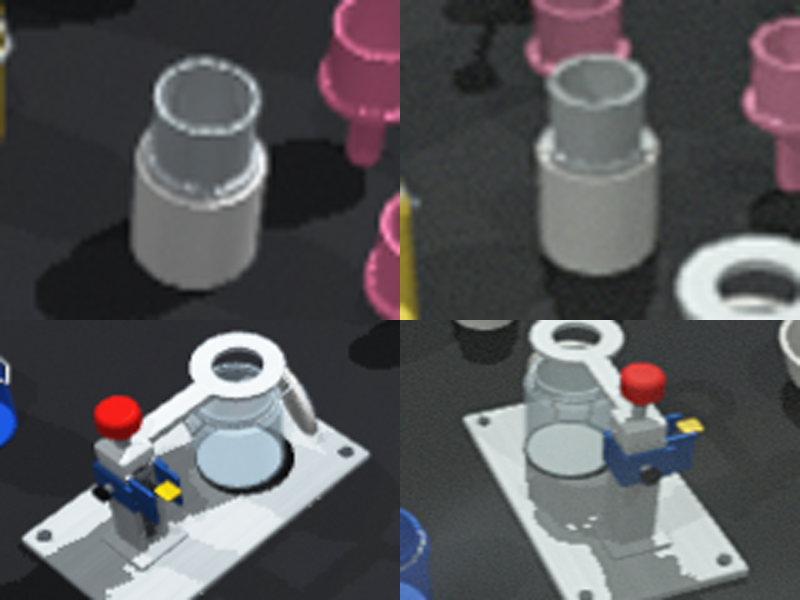

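The crops show the steel funnel parked in the white cup, and the pink ones standing apart. The knob, ring and clear jar are on the stand, with the blue carriage and yellow tab on one side of the sleeve. Next I measure the ring, jar and funnel.

Run:
```python
from h import *
D={n:load(n+"0") for n in("scene","side")}
for n,d in D.items():
    P=cloud(d); 
    # funnel + cup: tube surface pts
    q=P.reshape(-1,3); ok=(d["range_z"].ravel()>0)&(np.hypot(q[:,0]-0.47,q[:,1]-0.26)<0.06)
    f=q[ok]
    for lo,hi,r,l in((0.098,0.114,.027,"tube"),(0.01,0.062,.0345,"cup")):
        s=f[(f[:,2]>lo)&(f[:,2]<hi)]; c=d; cc=cam(d)[2]
        # keep outer facing surface only: points on camera side
        c0=np.median(s[:,:2],0); v=cc[:2]-c0; v/=np.linalg.norm(v)
        s2=s[:,:2]; 
        for k in range(4):
            if l=="tube": s2=s[:,:2][((s[:,:2]-c0)@v)>0.003]
            c0=fitR(s2,r,c0)
        print(n,l,len(s),len(s2),c0.round(4))
    t=f[(f[:,2]>0.110)&(f[:,2]<0.125)]; print(" top z",np.percentile(t[:,2],[50,90,98]).round(4))
    # ring
    ok=(d["range_z"].ravel()>0)&(q[:,2]>0.152)&(q[:,2]<0.175)&(np.hypot(q[:,0]-0.53,q[:,1]+0.0)<0.2)
    s=q[ok]; print(n,"ring z",np.percentile(s[:,2],[5,50,95]).round(4),s.mean(0).round(3))
    # image mask of these pixels
    m=ok.reshape(400,640).astype(np.uint8)
    cs,h=cv2.findContours(m,cv2.RETR_CCOMP,cv2.CHAIN_APPROX_NONE)
    for c,hh in zip(cs,h[0]):
        if len(c)>20:
            w=np.array([onplane(d,u,v,0.160)[:2] for u,v in c[:,0]]); print("  cont",len(c),hh[3],circ(w))
```

```text
scene tube 173 88 [0.4598 0.2665]
scene cup 330 330 [0.5051 0.2261]
 top z [0.1142 0.1172 0.1187]
scene ring z [0.1542 0.1592 0.1623] [ 0.527 -0.026  0.159]
  cont 168 -1 (array([ 0.52485855, -0.03439899]), np.float64(0.06064209885394316))
  cont 47 0 (array([0.51624894, 0.01336599]), np.float64(0.0204507355244268))
side tube 155 83 [0.462  0.2676]
side cup 338 338 [0.4622 0.2674]
 top z [0.1137 0.1167 0.1174]
side ring z [0.1544 0.1592 0.1619] [ 0.524 -0.03   0.159]
  cont 149 -1 (array([ 0.53253671, -0.03424077]), np.float64(0.06260392357815449))
  cont 40 0 (array([0.51455913, 0.01033024]), np.float64(0.019735671114842597))
```

```bash
cat >> h.py <<'E'
def plan(target,yaw_jaw=None):
    """prints shift in tool axes (mm) and turn (deg) about tool z to align jaw (tool y) with world angle yaw_jaw"""
    from plant import get_state
    s=get_state(); M=R.from_quat(s["tcp_rot"]).as_matrix(); d=np.array(target)-s["eef_pos"]
    print("t",round(s["time"],2),"tcp",s["eef_pos"].round(4),"F",s["contact_force"].round(2),"op",round(s["opening"],3))
    print("tool axes x",M[:,0].round(3),"y",M[:,1].round(3),"z",M[:,2].round(4),"jaw deg",np.degrees(np.arctan2(M[1,1],M[0,1])).round(2))
    l=M.T@d*1000; print("shift mm",l.round(1)," in 4cm units",(l/40).round(3))
    if yaw_jaw is not None:
        a=np.degrees(np.arctan2(M[1,1],M[0,1])); e=(yaw_jaw-a+90)%180-90; print("turn about tool z deg",round(-e,2),"units",round(-e/5,2))
E
python3 - <<'E'
from h import *
plan([0.545,-0.06,0.33],12.6); plan([0.545,-0.06,0.33],102.6)
E
```

```text
t 0.15 tcp [0.2418 0.6296 0.2302] F [ 0.33 -1.27  0.04] op 0.998
tool axes x [-0.933  0.359  0.   ] y [ 0.359  0.933 -0.002] z [-9.0e-04 -1.6e-03 -1.0e+00] jaw deg 68.98
shift mm [-530.3 -535.2  -98.9]  in 4cm units [-13.259 -13.38   -2.473]
turn about tool z deg 56.38 units 11.28
t 0.15 tcp [0.2418 0.6296 0.2302] F [ 0.33 -1.27  0.04] op 0.998
tool axes x [-0.933  0.359  0.   ] y [ 0.359  0.933 -0.002] z [-9.0e-04 -1.6e-03 -1.0e+00] jaw deg 68.98
shift mm [-530.3 -535.2  -98.9]  in 4cm units [-13.259 -13.38   -2.473]
turn about tool z deg -33.62 units -6.72
```

>>> step_arm:
  targets:
    - [[1,-0.4,-0.4,-0.25,0],[1,-0.66,-0.67,-0.25,0],[1,-0.66,-0.67,-0.25,0],[1,-0.66,-0.67,-0.25,0],[1,-0.66,-0.67,-0.25,0],[1,-0.66,-0.67,-0.25,0],[1,-0.66,-0.67,-0.25,0],[1,-0.66,-0.67,-0.25,0],[1,-0.66,-0.67,-0.25,0],[1,-0.66,-0.67,-0.2,0]]

```text
time: 0.98
eef_pos: [0.3867, 0.2974, 0.33]
tcp_rot: [0.182, 0.983, 0.0, 0.0]
contact_force: [0.4, 0.1, 0.5]
opening: 1.002
```

>>> step_arm:
  targets:
    - [[1,-0.66,-0.67,0,0],[1,-0.66,-0.67,0,0],[1,-0.66,-0.67,0,0],[1,-0.66,-0.67,0,0],[1,-0.66,-0.67,0,0],[1,-0.66,-0.67,0,0],[1,-0.66,-0.67,0,0],[1,-0.66,-0.67,0,0],[1,-0.66,-0.67,0,0],[1,-0.66,-0.67,0,0]]

```text
time: 1.82
eef_pos: [0.5371, -0.0477, 0.3291]
tcp_rot: [0.183, 0.983, 0.0, -0.0]
contact_force: [0.9, 0.4, -0.4]
opening: 1.005
```

>>> step_arm:
  targets:
    - [[1,0,0,0,-1],[1,0,0,0,-1],[1,0,0,0,-1],[1,0,0,0,-1],[1,0,0,0,-1],[1,0,0,0,-1],[1,0,0,0,-0.7],[1,0,0,0,0],[1,0,0,0,0]]

```text
time: 2.57
eef_pos: [0.5367, -0.0458, 0.329]
tcp_rot: [-0.108, 0.994, 0.0, -0.0]
contact_force: [-0.3, 0.2, -0.0]
opening: 1.003
```

Run:
```python
from h import *
from plant import *
plan([0.5417,-0.101,0.28],102.6)
for n in ["wrist","scene"]:
    d=read_camera(n); cv2.imwrite(f"pics/{n}1.png",d["pixels"][:,:,::-1]); np.savez(f"pics/{n}1.npz",**d)
```

```text
t 2.57 tcp [ 0.5367 -0.0458  0.329 ] F [-0.32  0.17 -0.03] op 1.003
tool axes x [-0.977 -0.215  0.   ] y [-0.215  0.977  0.   ] z [-5.e-04  1.e-04 -1.e+00] jaw deg 102.39
shift mm [  6.9 -55.   49. ]  in 4cm units [ 0.174 -1.376  1.225]
turn about tool z deg -0.21 units -0.04
```

View pics/wrist1.png

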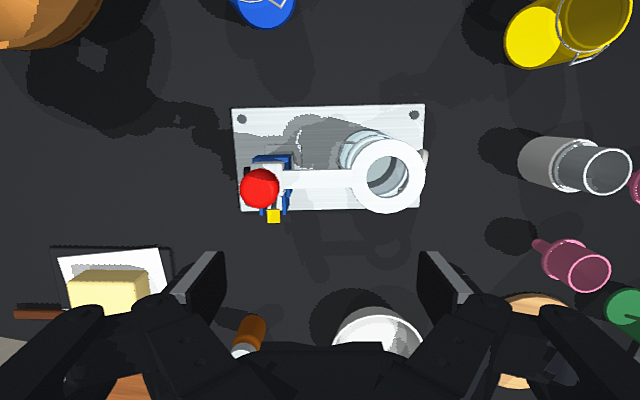

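The wrist view shows the red knob at (260,188), the ring at (388,175) with the clear jar under it, and the steel funnel at (585,165).

Run:
```python
from h import *
d=load("wrist1")
m=red(d).astype(np.uint8); n_,lab,st,ce=cv2.connectedComponentsWithStats(m); i=1+np.argmax(st[1:,4]); print(st[i],ce[i])
P=cloud(d); pts=P[(lab==i)&(d["range_z"]>0)]; print("knob z",np.percentile(pts[:,2],[5,50,95]).round(4))
c=max(cv2.findContours((lab==i).astype(np.uint8),0,cv2.CHAIN_APPROX_NONE)[0],key=len)
for z in(0.203,0.209): print("knob",z,circ(np.array([onplane(d,u,v,z)[:2] for u,v in c[:,0]])))
q=P; ok=((q[...,2]>0.150)&(q[...,2]<0.17)&(d["range_z"]>0)).astype(np.uint8); ok[:,:240]=0; ok[:,440:]=0; ok[230:]=0
print("ring z",np.median(q[...,2][ok>0]))
cs,h=cv2.findContours(ok,cv2.RETR_CCOMP,cv2.CHAIN_APPROX_NONE)
for c,hh in zip(cs,h[0]):
    if len(c)>40:
        w=np.array([onplane(d,u,v,0.160)[:2] for u,v in c[:,0]])
        if hh[3]<0: w=w[c[:,0,0]>372]
        print(len(c),hh[3],circ(w)); 
# plate edges
p=d["pixels"].astype(int)
from numpy import arctan2,degrees
for a,b in(((240,108),(420,104)),):
    A,B=onplane(d,*a,0.012),onplane(d,*b,0.012); print(degrees(arctan2(*(B-A)[[1,0]])))
# funnel
s=q[(q[...,2]>0.110)&(q[...,2]<0.122)&(np.hypot(q[...,0]-.461,q[...,1]-.267)<.05)]; print(len(s),np.median(s[:,2]) if len(s) else 0, circ(s[:,:2]), s[:,:2].min(0),s[:,:2].max(0))
```

```text
[ 240  169   39   40 1144] [258.56118881 189.04283217]
knob z [0.2042 0.2078 0.2093]
knob 0.203 (array([ 0.54267269, -0.09974868]), np.float64(0.01631928726235931))
knob 0.209 (array([ 0.54112063, -0.09886038]), np.float64(0.015953907254055787))
ring z 0.15933535076979055
427 -1 (array([0.5141775 , 0.01591779]), np.float64(0.03710341780843612))
117 0 (array([0.51385149, 0.01545863]), np.float64(0.020664529725285725))
103.60259210965357
706 0.11447931888811871 (array([0.46146528, 0.26727708]), np.float64(0.025526140316001585)) [0.43476989 0.24001513] [0.48816211 0.29549738]
```

>>> step_arm:
  targets:
    - [[1,0.05,-0.67,0.5,-0.2],[1,0.05,-0.67,0.75,0],[1,0,0,0,0],[1,0,0,0,0],[1,0,0,0,0]]

```text
time: 3.08
eef_pos: [0.5451, -0.0988, 0.2797]
tcp_rot: [-0.117, 0.993, 0.0, 0.0]
contact_force: [-0.3, -0.4, -0.6]
opening: 0.997
```

Run:
```python
from h import *
plan([0.5415,-0.0995,0.178],103.4)
```

```text
t 3.08 tcp [ 0.5451 -0.0988  0.2797] F [-0.31 -0.43 -0.56] op 0.997
tool axes x [-0.973 -0.232 -0.   ] y [-0.232  0.973  0.   ] z [ 2.e-04  4.e-04 -1.e+00] jaw deg 103.43
shift mm [3.700e+00 1.000e-01 1.017e+02]  in 4cm units [9.300e-02 2.000e-03 2.543e+00]
turn about tool z deg 0.03 units 0.01
```

>>> step_arm:
  targets:
    - [[1,0.09,0,0.5,0],[1,0,0,0.6,0],[1,0,0,0.6,0],[1,0,0,0.5,0],[1,0,0,0.34,0],[1,0,0,0,0],[1,0,0,0,0]]

```text
time: 3.67
eef_pos: [0.542, -0.0991, 0.1788]
tcp_rot: [-0.118, 0.993, -0.0, 0.0]
contact_force: [0.9, -0.1, -0.2]
opening: 1.004
```

>>> step_arm:
  targets:
    - [[0.3,0,0,0,0],[0.2,0,0,0,0],[0.2,0,0,0,0],[0.2,0,0,0,0],[0.2,0,0,0,0],[0.2,0,0,0,0]]
  squeeze: 60

```text
time: 4.17
eef_pos: [0.5421, -0.1002, 0.1791]
tcp_rot: [-0.117, 0.993, -0.001, 0.001]
contact_force: [-1.0, 0.3, 4.0]
opening: 0.376
```

Run:
```python
from h import *
from plant import *
plan([0.5415,-0.0995,0.178],103.4)
a=[]
for n in ["wrist","side"]:
    d=read_camera(n); a.append(d["pixels"] if n=="wrist" else cv2.resize(d["pixels"][170:330,290:450],(400,400)))
    np.savez(f"pics/{n}2.npz",**d)
cv2.imwrite("pics/g2.png",cv2.resize(np.hstack(a),None,fx=.76,fy=.76)[:,:,::-1])
```

```text
t 4.17 tcp [ 0.5421 -0.1002  0.1791] F [-1.05  0.34  3.96] op 0.376
tool axes x [-0.972 -0.233 -0.001] y [-0.233  0.972 -0.002] z [ 0.0018 -0.0014 -1.    ] jaw deg 103.49
shift mm [0.4 0.9 1.1]  in 4cm units [0.011 0.022 0.029]
turn about tool z deg 0.09 units 0.02
```

View pics/g2.png

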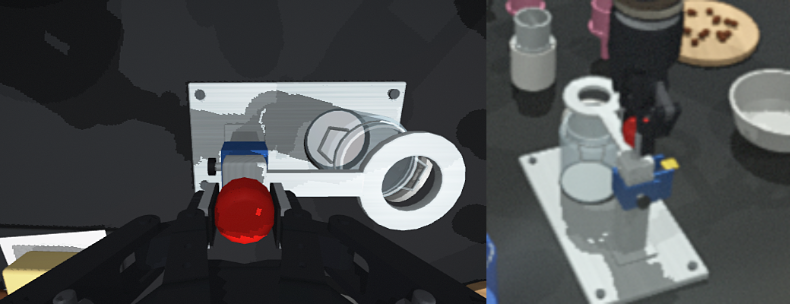

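The knob sits between the pads at wrist (245,210). Now I raise it slowly and watch the force.

>>> step_arm:
  targets:
    - [[0.2,0,0,-0.05,0],[0.2,0,0,-0.05,0]]

```text
time: 4.43
eef_pos: [0.542, -0.1002, 0.1807]
tcp_rot: [-0.117, 0.993, -0.001, 0.001]
contact_force: [5.5, -3.5, -5.8]
opening: 0.372
```

>>> step_arm:
  targets:
    - [[0.2,0,0,-0.04,0],[0.2,0,0,-0.04,0]]

```text
time: 4.6
eef_pos: [0.542, -0.1002, 0.1837]
tcp_rot: [-0.117, 0.993, -0.001, 0.001]
contact_force: [4.8, -2.9, -5.1]
opening: 0.371
```

>>> step_arm:
  targets:
    - [[0.2,0,0,-0.04,0],[0.2,0,0,-0.04,0]]

```text
time: 4.77
eef_pos: [0.542, -0.1002, 0.1868]
tcp_rot: [-0.117, 0.993, -0.001, 0.001]
contact_force: [5.1, -2.4, -5.7]
opening: 0.368
```

>>> step_arm:
  targets:
    - [[0.2,0,0,-0.04,0],[0.2,0,0,-0.04,0]]

```text
time: 4.93
eef_pos: [0.542, -0.1002, 0.19]
tcp_rot: [-0.117, 0.993, -0.001, 0.001]
contact_force: [5.4, -2.6, -5.9]
opening: 0.374
```

>>> step_arm:
  targets:
    - [[0.2,0,0,-0.04,0],[0.2,0,0,-0.04,0]]

```text
time: 5.1
eef_pos: [0.542, -0.1002, 0.1931]
tcp_rot: [-0.117, 0.993, -0.001, 0.001]
contact_force: [3.9, -2.9, -5.5]
opening: 0.369
```

>>> step_arm:
  targets:
    - [[0.2,0,0,-0.04,0],[0.2,0,0,-0.04,0]]

```text
time: 5.27
eef_pos: [0.542, -0.1002, 0.1963]
tcp_rot: [-0.117, 0.993, -0.001, 0.001]
contact_force: [5.2, -2.1, -5.7]
opening: 0.372
```

>>> step_arm:
  targets:
    - [[0.2,0,0,-0.04,0],[0.2,0,0,-0.04,0]]

```text
time: 5.43
eef_pos: [0.542, -0.1002, 0.1995]
tcp_rot: [-0.117, 0.993, -0.001, 0.001]
contact_force: [4.8, -2.3, -5.5]
opening: 0.371
```

>>> step_arm:
  targets:
    - [[0.2,0,0,-0.04,0],[0.2,0,0,-0.04,0]]

```text
time: 5.6
eef_pos: [0.542, -0.1002, 0.2027]
tcp_rot: [-0.117, 0.993, -0.001, 0.001]
contact_force: [5.0, -2.4, -5.0]
opening: 0.37
```

>>> step_arm:
  targets:
    - [[0.2,0,0,-0.04,0],[0.2,0,0,-0.04,0]]

```text
time: 5.77
eef_pos: [0.542, -0.1002, 0.2059]
tcp_rot: [-0.117, 0.993, -0.001, 0.001]
contact_force: [5.2, -2.6, -5.9]
opening: 0.37
```

>>> step_arm:
  targets:
    - [[0.2,0,0,-0.04,0],[0.2,0,0,-0.04,0]]

```text
time: 5.93
eef_pos: [0.542, -0.1002, 0.2082]
tcp_rot: [-0.117, 0.993, -0.001, 0.001]
contact_force: [8.6, -2.7, -13.5]
opening: 0.372
```

>>> step_arm:
  targets:
    - [[0.2,0,0,-0.04,0],[0.2,0,0,-0.04,0]]

```text
time: 6.1
eef_pos: [0.5419, -0.1002, 0.2096]
tcp_rot: [-0.117, 0.993, -0.0, 0.001]
contact_force: [10.7, -3.9, -14.7]
opening: 0.374
```

>>> step_arm:
  targets:
    - [[0.2,0,0,-0.04,0],[0.2,0,0,-0.04,0]]

```text
time: 6.27
eef_pos: [0.5419, -0.1002, 0.2123]
tcp_rot: [-0.117, 0.993, -0.0, 0.001]
contact_force: [10.7, -4.4, -16.9]
opening: 0.367
```

>>> step_arm:
  targets:
    - [[0.2,0,0,-0.04,0],[0.2,0,0,-0.04,0]]

```text
time: 6.43
eef_pos: [0.5419, -0.1002, 0.2151]
tcp_rot: [-0.117, 0.993, -0.0, 0.001]
contact_force: [11.4, -3.8, -17.3]
opening: 0.373
```

>>> step_arm:
  targets:
    - [[0.2,0,0,-0.04,0]]

```text
time: 6.52
eef_pos: [0.542, -0.1002, 0.2182]
tcp_rot: [-0.117, 0.993, -0.0, 0.0]
contact_force: [5.9, -2.6, -4.5]
opening: 0.371
```

>>> step_arm:
  targets:
    - [[0.2,0,0,-0.04,0]]

```text
time: 6.6
eef_pos: [0.5419, -0.1002, 0.2204]
tcp_rot: [-0.117, 0.993, -0.0, 0.0]
contact_force: [9.0, -2.7, -14.7]
opening: 0.371
```

>>> step_arm:
  targets:
    - [[0.2,0,0,-0.04,0]]

```text
time: 6.68
eef_pos: [0.5419, -0.1002, 0.221]
tcp_rot: [-0.117, 0.993, -0.0, 0.001]
contact_force: [9.9, -4.4, -15.5]
opening: 0.371
```

>>> step_arm:
  targets:
    - [[0.2,0,0,-0.04,0],[0.2,0,0,-0.04,0]]

```text
time: 6.85
eef_pos: [0.5419, -0.1002, 0.2234]
tcp_rot: [-0.117, 0.993, -0.0, 0.001]
contact_force: [11.4, -4.2, -16.0]
opening: 0.373
```

>>> step_arm:
  targets:
    - [[0.2,0,0,-0.04,0],[0.2,0,0,-0.04,0]]

```text
time: 7.02
eef_pos: [0.5419, -0.1002, 0.2262]
tcp_rot: [-0.117, 0.993, -0.0, 0.0]
contact_force: [11.7, -4.2, -16.6]
opening: 0.365
```

>>> step_arm:
  targets:
    - [[0.2,0,0,-0.04,0],[0.2,0,0,-0.02,0]]

```text
time: 7.18
eef_pos: [0.542, -0.1002, 0.2308]
tcp_rot: [-0.117, 0.993, -0.0, 0.0]
contact_force: [6.2, -2.3, -4.7]
opening: 0.373
```

>>> step_arm:
  targets:
    - [[0.2,0,0,-0.02,0]]

```text
time: 7.27
eef_pos: [0.542, -0.1002, 0.232]
tcp_rot: [-0.117, 0.993, -0.0, 0.0]
contact_force: [7.2, -2.9, -10.9]
opening: 0.372
```

>>> step_arm:
  targets:
    - [[0.2,0,0,-0.04,0],[0.2,0,0,-0.04,0]]

```text
time: 7.43
eef_pos: [0.5419, -0.1002, 0.2335]
tcp_rot: [-0.117, 0.993, -0.0, 0.0]
contact_force: [9.8, -3.6, -14.9]
opening: 0.369
```

>>> step_arm:
  targets:
    - [[0.2,0,0,-0.04,0],[0.2,0,0,-0.04,0]]

```text
time: 7.6
eef_pos: [0.5419, -0.1002, 0.2361]
tcp_rot: [-0.117, 0.993, -0.0, 0.0]
contact_force: [10.2, -4.5, -16.1]
opening: 0.374
```

>>> step_arm:
  targets:
    - [[0.2,0,0,-0.04,0]]

```text
time: 7.68
eef_pos: [0.5419, -0.1002, 0.2375]
tcp_rot: [-0.117, 0.993, -0.0, 0.0]
contact_force: [12.0, -4.3, -16.0]
opening: 0.37
```

>>> step_arm:
  targets:
    - [[0.2,0,0,-0.04,0]]

```text
time: 7.77
eef_pos: [0.5419, -0.1002, 0.2389]
tcp_rot: [-0.117, 0.993, -0.0, 0.0]
contact_force: [10.3, -4.5, -17.0]
opening: 0.368
```

>>> step_arm:
  targets:
    - [[0.2,0,0,-0.04,0]]

```text
time: 7.85
eef_pos: [0.542, -0.1002, 0.2414]
tcp_rot: [-0.117, 0.993, -0.0, 0.0]
contact_force: [6.3, -3.0, -6.0]
opening: 0.37
```

>>> step_arm:
  targets:
    - [[0.2,0,0,-0.04,0]]

```text
time: 7.93
eef_pos: [0.5419, -0.1002, 0.2443]
tcp_rot: [-0.117, 0.993, -0.0, 0.0]
contact_force: [8.1, -3.3, -13.8]
opening: 0.369
```

>>> step_arm:
  targets:
    - [[0.2,0,0,-0.04,0],[0.2,0,0,-0.04,0]]

```text
time: 8.1
eef_pos: [0.5419, -0.1002, 0.2458]
tcp_rot: [-0.117, 0.993, -0.0, 0.0]
contact_force: [10.2, -4.7, -17.0]
opening: 0.367
```

>>> step_arm:
  targets:
    - [[0.2,0,0,-0.04,0],[0.2,0,0,-0.04,0]]

```text
time: 8.27
eef_pos: [0.5419, -0.1002, 0.2484]
tcp_rot: [-0.117, 0.993, -0.0, 0.0]
contact_force: [10.5, -5.2, -16.6]
opening: 0.366
```

>>> step_arm:
  targets:
    - [[0.2,0,0,-0.04,0]]

```text
time: 8.35
eef_pos: [0.5419, -0.1002, 0.2499]
tcp_rot: [-0.117, 0.993, -0.0, 0.0]
contact_force: [9.8, -3.4, -17.0]
opening: 0.371
```

>>> step_arm:
  targets:
    - [[0.2,0,0,-0.04,0]]

```text
time: 8.43
eef_pos: [0.5419, -0.1002, 0.2514]
tcp_rot: [-0.117, 0.993, -0.0, 0.0]
contact_force: [10.7, -5.0, -17.3]
opening: 0.374
```

Three clicks so far, at TCP heights of about 0.2165, 0.2285 and 0.240. The fourth is due at about 0.2525.

>>> step_arm:
  targets:
    - [[0.2,0,0,-0.04,0]]

```text
time: 8.52
eef_pos: [0.542, -0.1002, 0.2548]
tcp_rot: [-0.117, 0.993, -0.0, 0.0]
contact_force: [4.9, -1.9, -5.6]
opening: 0.364
```

>>> step_arm:
  targets:
    - [[0.2,0,0,0,0],[0.2,0,0,0,0]]

```text
time: 8.68
eef_pos: [0.542, -0.1002, 0.2559]
tcp_rot: [-0.117, 0.993, -0.0, 0.0]
contact_force: [6.2, -3.0, -7.6]
opening: 0.368
```

Fourth click: the force fell from 17 N to 5.6 N. Now I lower gently onto the pawl.

>>> step_arm:
  targets:
    - [[0.2,0,0,0.02,0],[0.2,0,0,0.02,0]]

```text
time: 8.85
eef_pos: [0.542, -0.1002, 0.2556]
tcp_rot: [-0.117, 0.993, -0.0, 0.0]
contact_force: [4.9, -3.0, -2.3]
opening: 0.37
```

>>> step_arm:
  targets:
    - [[0.2,0,0,0.02,0],[0.2,0,0,0.02,0]]

```text
time: 9.02
eef_pos: [0.542, -0.1002, 0.2547]
tcp_rot: [-0.117, 0.993, -0.001, 0.001]
contact_force: [4.3, -3.2, -3.6]
opening: 0.371
```

>>> step_arm:
  targets:
    - [[0.2,0,0,0.01,0],[0.2,0,0,0.01,0]]

```text
time: 9.18
eef_pos: [0.542, -0.1002, 0.2541]
tcp_rot: [-0.117, 0.993, -0.001, 0.001]
contact_force: [4.8, -2.0, -3.0]
opening: 0.372
```

>>> step_arm:
  targets:
    - [[0.2,0,0,0.01,0],[0.2,0,0,0.01,0]]

```text
time: 9.35
eef_pos: [0.542, -0.1002, 0.2533]
tcp_rot: [-0.117, 0.993, -0.001, 0.001]
contact_force: [4.0, -3.0, -3.0]
opening: 0.373
```

>>> step_arm:
  targets:
    - [[0.2,0,0,0.01,0],[0.2,0,0,0.01,0]]

```text
time: 9.52
eef_pos: [0.542, -0.1002, 0.2525]
tcp_rot: [-0.117, 0.993, -0.001, 0.001]
contact_force: [5.5, -3.2, -3.1]
opening: 0.372
```

>>> step_arm:
  targets:
    - [[0.2,0,0,0.01,0],[0.2,0,0,0.01,0]]

```text
time: 9.68
eef_pos: [0.542, -0.1002, 0.2517]
tcp_rot: [-0.117, 0.993, -0.001, 0.001]
contact_force: [4.1, -2.4, -3.0]
opening: 0.369
```

>>> step_arm:
  targets:
    - [[0.2,0,0,0.01,0],[0.2,0,0,0.01,0]]

```text
time: 9.85
eef_pos: [0.542, -0.1002, 0.2509]
tcp_rot: [-0.117, 0.993, -0.001, 0.001]
contact_force: [4.2, -3.2, -3.8]
opening: 0.368
```

>>> step_arm:
  targets:
    - [[0.2,0,0,0.01,0],[0.2,0,0,0,0]]

```text
time: 10.02
eef_pos: [0.542, -0.1002, 0.2505]
tcp_rot: [-0.117, 0.993, -0.001, 0.001]
contact_force: [4.5, -2.7, -2.6]
opening: 0.37
```

>>> step_arm:
  targets:
    - [[0.2,0,0,0.01,0],[0.2,0,0,0,0]]

```text
time: 10.18
eef_pos: [0.542, -0.1002, 0.2505]
tcp_rot: [-0.117, 0.993, -0.001, 0.001]
contact_force: [4.2, -3.2, -2.9]
opening: 0.371
```

>>> step_arm:
  targets:
    - [[0.2,0,0,0.01,0],[0.2,0,0,0,0]]

```text
time: 10.35
eef_pos: [0.542, -0.1002, 0.2504]
tcp_rot: [-0.117, 0.993, -0.001, 0.001]
contact_force: [3.5, -2.8, -1.7]
opening: 0.366
```

>>> step_arm:
  targets:
    - [[0.2,0,0,0.01,0],[0.2,0,0,0,0]]

```text
time: 10.52
eef_pos: [0.542, -0.1002, 0.2504]
tcp_rot: [-0.117, 0.993, -0.001, 0.001]
contact_force: [4.1, -3.2, 0.1]
opening: 0.369
```

>>> step_arm:
  targets:
    - [[0.2,0,0,0.01,0],[0.2,0,0,0,0]]

```text
time: 10.68
eef_pos: [0.542, -0.1002, 0.2504]
tcp_rot: [-0.117, 0.993, -0.001, 0.001]
contact_force: [3.6, -3.4, 1.8]
opening: 0.369
```

The tooth stands on the pawl at TCP z 0.2504. Now I press to about 15 N.

>>> step_arm:
  targets:
    - [[0.2,0,0,0.015,0],[0.2,0,0,0.015,0],[0.2,0,0,0,0]]

```text
time: 10.93
eef_pos: [0.5421, -0.1002, 0.2502]
tcp_rot: [-0.117, 0.993, -0.001, 0.001]
contact_force: [1.9, -2.7, 6.0]
opening: 0.368
```

>>> step_arm:
  targets:
    - [[0.2,0,0,0.015,0],[0.2,0,0,0.015,0],[0.2,0,0,0,0]]

```text
time: 11.18
eef_pos: [0.5421, -0.1002, 0.2501]
tcp_rot: [-0.117, 0.993, -0.001, 0.001]
contact_force: [0.2, -2.3, 8.8]
opening: 0.369
```

>>> step_arm:
  targets:
    - [[0.2,0,0,0.02,0],[0.2,0,0,0.02,0],[0.2,0,0,0,0]]

```text
time: 11.43
eef_pos: [0.5421, -0.1002, 0.25]
tcp_rot: [-0.117, 0.993, -0.001, 0.001]
contact_force: [-2.1, -2.7, 14.4]
opening: 0.371
```

>>> step_arm:
  targets:
    - [[0.2,0,0,0.01,0],[0.2,0,0,0.01,0],[0.2,0,0,0,0],[0.2,0,0,0,0],[0.2,0,0,0,0],[0.2,0,0,0,0]]

```text
time: 11.93
eef_pos: [0.5422, -0.1002, 0.25]
tcp_rot: [-0.117, 0.993, -0.001, 0.001]
contact_force: [-3.7, -2.2, 16.6]
opening: 0.369
```

Pressed at about 16 N for over 0.3 s. Now I relax to near zero, then open.

>>> step_arm:
  targets:
    - [[0.2,0,0,-0.03,0],[0.2,0,0,-0.03,0],[0.2,0,0,-0.03,0],[0.2,0,0,0,0],[0.2,0,0,0,0]]

```text
time: 12.35
eef_pos: [0.5421, -0.1002, 0.2502]
tcp_rot: [-0.117, 0.993, -0.001, 0.001]
contact_force: [0.5, -2.9, 7.9]
opening: 0.373
```

>>> step_arm:
  targets:
    - [[0.45,0,0,0,0],[0.55,0,0,0,0],[0.7,0,0,0,0],[1,0,0,0,0],[1,0,0,0,0],[1,0,0,0,0],[1,0,0,0,0]]

```text
time: 12.93
eef_pos: [0.5413, -0.0996, 0.2478]
tcp_rot: [-0.117, 0.993, 0.0, -0.0]
contact_force: [0.4, -0.2, -0.3]
opening: 1.001
```

>>> step_arm:
  targets:
    - [[1,0,0,-0.5,0],[1,0,0,-0.9,0],[1,0,0,-0.9,0],[1,0,0,-0.4,0],[1,0,0,0,0],[1,0,0,0,0]]

```text
time: 13.43
eef_pos: [0.5418, -0.0998, 0.3571]
tcp_rot: [-0.117, 0.993, -0.0, 0.001]
contact_force: [-0.5, -0.2, -1.5]
opening: 1.001
```

Run:
```python
from h import *
from plant import *
plan([0.5014,0.1,0.36],103.4)
for n in ["wrist","scene"]:
    d=read_camera(n); cv2.imwrite(f"pics/{n}3.png",d["pixels"][:,:,::-1]); np.savez(f"pics/{n}3.npz",**d)
```

```text
t 13.43 tcp [ 0.5418 -0.0998  0.3571] F [-0.54 -0.22 -1.46] op 1.001
tool axes x [-0.972 -0.233 -0.002] y [-0.233  0.972 -0.001] z [ 2.1e-03 -7.0e-04 -1.0e+00] jaw deg 103.49
shift mm [ -7.3 203.7  -3.1]  in 4cm units [-0.183  5.093 -0.078]
turn about tool z deg 0.09 units 0.02
```

View pics/wrist3.png

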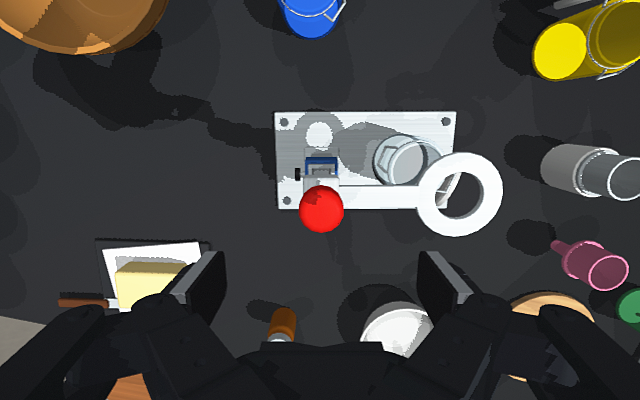

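The knob (321,209) and ring (460,195) stay raised. I measure the raised ring again.

```bash
cat > ring.py <<'E'
from h import *
def meas(n,zr,x0=0,x1=640,y0=0,y1=300,lo=None):
    d=load(n); P=cloud(d); ok=(np.abs(P[...,2]-zr)<0.008)&(d["range_z"]>0); ok[:y0]=0;ok[y1:]=0;ok[:,:x0]=0;ok[:,x1:]=0
    print(n,"ring z med",np.median(P[...,2][ok]))
    cs,h=cv2.findContours(ok.astype(np.uint8),cv2.RETR_CCOMP,cv2.CHAIN_APPROX_NONE)
    for c,hh in zip(cs,h[0]):
        if len(c)>35:
            w=np.array([onplane(d,u,v,zr)[:2] for u,v in c[:,0]])
            print("  ",len(c),"hole" if hh[3]>=0 else "outer",circ(w))
    m=red(d).astype(np.uint8); n_,lab,st,ce=cv2.connectedComponentsWithStats(m); i=1+np.argmax(st[1:,4])
    z=P[...,2][(lab==i)&(d["range_z"]>0)]; c=max(cv2.findContours((lab==i).astype(np.uint8),0,cv2.CHAIN_APPROX_NONE)[0],key=len)
    print("  knob z",np.percentile(z,[5,50,95]).round(4),circ(np.array([onplane(d,u,v,zr+.046)[:2] for u,v in c[:,0]])))
E
python3 - <<'E'
from ring import *
meas("wrist3",0.231,430,520); meas("scene3",0.231,200,360)
E
```

```text
wrist3 ring z med 0.230473427933036
   242 outer (array([0.51288201, 0.01846481]), np.float64(0.03542302596142816))
   132 hole (array([0.51385577, 0.01429774]), np.float64(0.02023806512089373))
  knob z [0.2747 0.279  0.2804] (array([ 0.5417006 , -0.10046276]), np.float64(0.0164203849496047))
scene3 ring z med 0.23028793014710658
   179 outer (array([ 0.52385493, -0.03434293]), np.float64(0.06106605907480125))
   47 hole (array([0.51626144, 0.01321426]), np.float64(0.02039209521154905))
   39 outer (array([0.13122421, 0.17577133]), np.float64(0.015866547381707903))
  knob z [0.0007 0.2785 0.2813] (array([ 0.54485953, -0.10047638]), np.float64(0.01720849057733133))
```

Run:
```python
from h import *
d=load("scene0"); P=cloud(d); p=d["pixels"].astype(int)
m=((p[...,0]>p[...,1]+50)&(p[...,2]>p[...,1]+20)&(p[...,0]>120)).astype(np.uint8)
n,l,st,ce=cv2.connectedComponentsWithStats(m)
for i in range(1,n):
    if st[i,4]>60: q=P[(l==i)&(d["range_z"]>0)]; print(ce[i],np.percentile(q,[5,50,95],axis=0).round(3).tolist())
plan([0.51,0.26,0.30],103.4)
```

```text
[400.78422274 168.95823666] [[0.433, 0.362, 0.022], [0.463, 0.389, 0.078], [0.486, 0.416, 0.101]]
[410.55369128 209.41946309] [[0.56, 0.288, 0.055], [0.585, 0.315, 0.079], [0.613, 0.341, 0.102]]
t 13.53 tcp [ 0.5408 -0.0995  0.354 ] F [-0.98 -0.38 -0.83] op 0.996
tool axes x [-0.972 -0.233  0.003] y [-0.233  0.972  0.002] z [-0.0032  0.0013 -1.    ] jaw deg 103.48
shift mm [-54.  356.7  54.5]  in 4cm units [-1.35   8.917  1.363]
turn about tool z deg 0.08 units 0.02
```

>>> step_arm:
  targets:
    - [[1,-0.13,0.6,0,0],[1,-0.13,0.92,0,0],[1,-0.13,0.92,0,0],[1,-0.13,0.92,0.15,0],[1,-0.13,0.92,0.2,0],[1,-0.13,0.92,0.2,0],[1,-0.13,0.92,0.2,0],[1,-0.13,0.92,0.2,0],[1,-0.13,0.92,0.2,0],[1,-0.13,0.92,0.2,0]]

```text
time: 14.37
eef_pos: [0.5076, 0.2593, 0.2989]
tcp_rot: [-0.117, 0.993, -0.0, -0.002]
contact_force: [0.6, 1.4, 0.8]
opening: 0.997
```

>>> step_arm:
  targets:
    - [[1,0,0,0,0],[1,0,0,0,0],[1,0,0,0,0]]

```text
time: 14.62
eef_pos: [0.5086, 0.2574, 0.3002]
tcp_rot: [-0.118, 0.993, -0.001, -0.002]
contact_force: [0.8, 0.5, 0.4]
opening: 0.999
```

Run:
```python
from h import *
from plant import *
plan([0.4615,0.2673,0.2],103.4)
for n in ["wrist"]:
    d=read_camera(n); cv2.imwrite(f"pics/{n}4.png",d["pixels"][:,:,::-1]); np.savez(f"pics/{n}4.npz",**d)
q=cloud(d); g=d["range_z"]>0
near=g&(np.hypot(q[...,0]-.461,q[...,1]-.267)<.05)
for lo,hi in((.111,.12),(.066,.075)):
    s=near&(q[...,2]>lo)&(q[...,2]<hi); print(s.sum(),np.median(q[s],axis=0),circ(q[s][:,:2]),q[s][:,:2].min(0),q[s][:,:2].max(0))
    c=max(cv2.findContours(s.astype(np.uint8),0,cv2.CHAIN_APPROX_NONE)[0],key=len)
    print(circ(np.array([onplane(d,u,v,.116 if lo>.1 else .0705)[:2] for u,v in c[:,0]])))
from ring import *
meas("wrist4",0.231)
```

```text
t 14.62 tcp [0.5086 0.2574 0.3002] F [0.75 0.54 0.43] op 0.999
tool axes x [-0.972 -0.234  0.003] y [-0.234  0.972 -0.001] z [-0.0031 -0.0015 -1.    ] jaw deg 103.52
shift mm [ 43.1  20.7 100.3]  in 4cm units [1.078 0.517 2.508]
turn about tool z deg 0.12 units 0.02
436 [0.46084761 0.27092904 0.11530058] (array([0.46135801, 0.26810515]), np.float64(0.025439148388305133)) [0.43470252 0.24154147] [0.48776529 0.29463481]
(array([0.46136989, 0.26820238]), np.float64(0.02625052352915509))
1159 [0.45611219 0.26132873 0.07015697] (array([0.45901585, 0.26471498]), np.float64(0.024876306660317888)) [0.42714942 0.23406626] [0.49530491 0.30227601]
(array([0.46204695, 0.26939777]), np.float64(0.032087449634388705))
wrist4 ring z med 0.22989767625107443
   203 outer (array([0.51212403, 0.04231155]), np.float64(0.021319090838736683))
  knob z [0.023  0.0239 0.0241] (array([0.13271757, 0.18199754]), np.float64(0.4376699399878709))
```

View pics/wrist4.png

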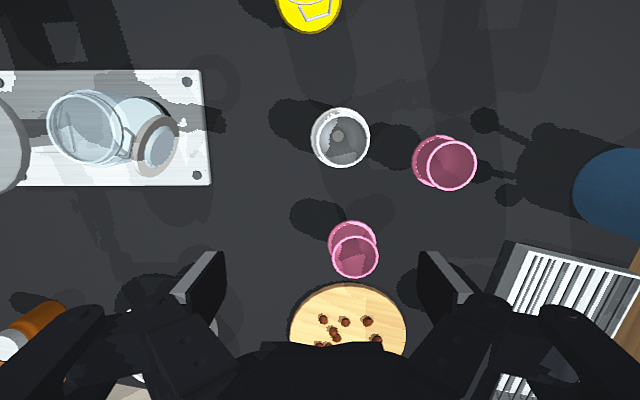

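>>> step_arm:
  targets:
    - [[1,0.36,0.18,0.8,0],[1,0.36,0.18,0.8,0],[1,0.36,0.18,0.8,0],[1,0,0,0.6,0],[1,0,0,0,0],[1,0,0,0,0],[1,0,0,0,0]]

```text
time: 15.25
eef_pos: [0.464, 0.2682, 0.1843]
tcp_rot: [-0.117, 0.993, 0.0, 0.002]
contact_force: [0.1, 0.0, -0.5]
opening: 0.993
```

Run:
```python
from h import *
plan([0.4615,0.2682,0.080],103.4)
```

```text
t 15.25 tcp [0.464  0.2682 0.1843] F [ 0.08  0.02 -0.47] op 0.993
tool axes x [-0.973 -0.232 -0.003] y [-0.232  0.973  0.   ] z [ 0.0033  0.001  -1.    ] jaw deg 103.39
shift mm [  2.8   0.5 104.3]  in 4cm units [0.071 0.013 2.608]
turn about tool z deg -0.01 units -0.0
```

>>> step_arm:
  targets:
    - [[1,0.06,0,0.6,0],[1,0,0,0.6,0],[1,0,0,0.6,0],[1,0,0,0.5,0],[1,0,0,0.3,0],[1,0,0,0,0],[1,0,0,0,0],[1,0,0,0,0]]

```text
time: 15.92
eef_pos: [0.4618, 0.2686, 0.0804]
tcp_rot: [-0.117, 0.993, 0.0, 0.002]
contact_force: [1.0, 0.2, 0.1]
opening: 1.0
```

Run:
```python
from h import *
from plant import *
plan([0.4615,0.2682,0.080],103.4)
a=[]
for n in ["wrist","side"]:
    d=read_camera(n); a.append(d["pixels"] if n=="wrist" else cv2.resize(d["pixels"][140:260,254:374],(400,400)))
cv2.imwrite("pics/g5.png",cv2.resize(np.hstack(a),None,fx=.76,fy=.76)[:,:,::-1])
```

```text
t 15.92 tcp [0.4618 0.2686 0.0804] F [1.   0.2  0.09] op 1.0
tool axes x [-0.972 -0.233 -0.004] y [-0.233  0.973  0.   ] z [ 0.0039  0.0013 -1.    ] jaw deg 103.47
shift mm [ 0.4 -0.3  0.4]  in 4cm units [ 0.009 -0.008  0.01 ]
turn about tool z deg 0.07 units 0.01
```

View pics/g5.png

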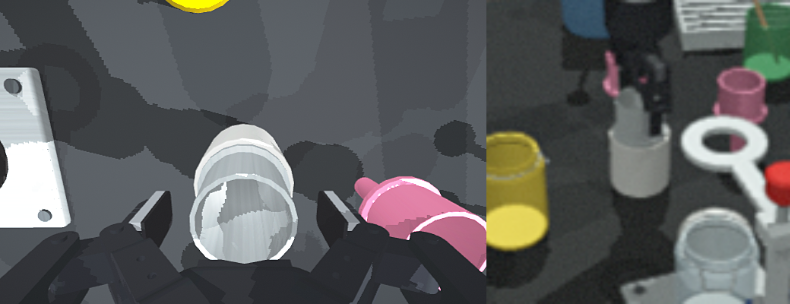

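The funnel stands centred between the open pads, so I close gently.

>>> step_arm:
  targets:
    - [[0.75,0,0,0,0],[0.6,0,0,0,0],[0.5,0,0,0,0],[0.4,0,0,0,0],[0.4,0,0,0,0],[0.4,0,0,0,0],[0.4,0,0,0,0]]
  squeeze: 35

```text
time: 16.6
eef_pos: [0.4605, 0.2682, 0.0791]
tcp_rot: [-0.117, 0.993, -0.0, 0.001]
contact_force: [-0.7, -2.8, 5.4]
opening: 0.626
```

>>> step_arm:
  targets:
    - [[0.4,0,0,-0.1,0],[0.4,0,0,-0.2,0],[0.4,0,0,-0.3,0],[0.4,0,0,-0.4,0],[0.4,0,0,0,0],[0.4,0,0,0,0]]

```text
time: 17.1
eef_pos: [0.4606, 0.2686, 0.1195]
tcp_rot: [-0.117, 0.993, 0.0, 0.001]
contact_force: [-0.4, -0.1, -2.7]
opening: 0.628
```

Run:
```python
from h import *
from plant import *
plan([0.4615,0.2682,0.33],103.4)
a=[]
for n in ["wrist","side"]:
    d=read_camera(n); a.append(d["pixels"] if n=="wrist" else cv2.resize(d["pixels"][140:260,254:374],(400,400)))
cv2.imwrite("pics/g6.png",cv2.resize(np.hstack(a),None,fx=.76,fy=.76)[:,:,::-1])
```

```text
t 17.1 tcp [0.4606 0.2686 0.1195] F [-0.39 -0.13 -2.69] op 0.628
tool axes x [-0.972 -0.233 -0.003] y [-0.233  0.972  0.   ] z [ 0.0029  0.0011 -1.    ] jaw deg 103.49
shift mm [  -1.4   -0.5 -210.5]  in 4cm units [-0.035 -0.011 -5.262]
turn about tool z deg 0.09 units 0.02
```

View pics/g6.png

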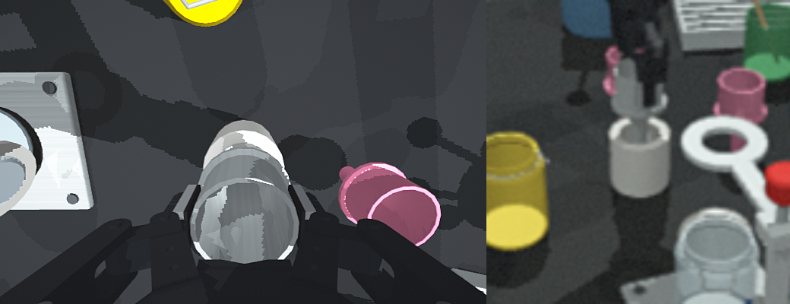

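>>> step_arm:
  targets:
    - [[0.4,0,0,-0.5,0],[0.4,0,0,-0.7,0],[0.4,0,0,-0.8,0],[0.4,0,0,-0.8,0],[0.4,0,0,-0.8,0],[0.4,0,0,-0.8,0],[0.4,0,0,-0.6,0],[0.4,0,0,-0.4,0],[0.4,0,0,0,0],[0.4,0,0,0,0]]

```text
time: 18.03
eef_pos: [0.4599, 0.2681, 0.3336]
tcp_rot: [-0.117, 0.993, 0.0, -0.0]
contact_force: [-0.4, -0.1, -2.0]
opening: 0.623
```

Run:
```python
from h import *
from plant import *
plan([0.500,0.075,0.34],103.4)
d=read_camera("wrist"); cv2.imwrite("pics/wrist7.png",d["pixels"][:,:,::-1]); np.savez("pics/wrist7.npz",**d)
```

```text
t 18.03 tcp [0.4599 0.2681 0.3336] F [-0.37 -0.08 -2.03] op 0.623
tool axes x [-0.972 -0.233  0.   ] y [-0.233  0.972  0.   ] z [-0.  0. -1.] jaw deg 103.48
shift mm [   6.  -197.2   -6.4]  in 4cm units [ 0.15 -4.93 -0.16]
turn about tool z deg 0.08 units 0.02
```

View pics/wrist7.png

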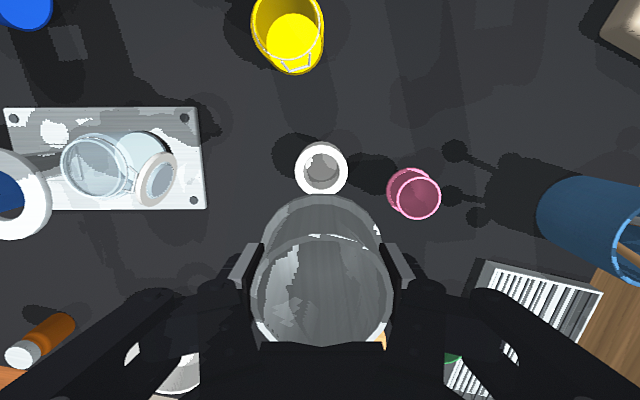

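>>> step_arm:
  targets:
    - [[0.4,0.02,-0.4,-0.02,0],[0.4,0.02,-0.7,-0.02,0],[0.4,0.02,-0.8,-0.02,0],[0.4,0.02,-0.8,-0.02,0],[0.4,0.02,-0.8,-0.02,0],[0.4,0.02,-0.7,0,0],[0.4,0.02,-0.5,0,0],[0.4,0,-0.2,0,0],[0.4,0,0,0,0],[0.4,0,0,0,0]]

```text
time: 18.92
eef_pos: [0.4995, 0.0766, 0.3363]
tcp_rot: [-0.117, 0.993, 0.001, -0.002]
contact_force: [0.9, 0.6, -2.2]
opening: 0.626
```

Run:
```python
from h import *
from plant import *
plan([0.514,0.016,0.34],103.4)
d=read_camera("wrist"); cv2.imwrite("pics/wrist8.png",d["pixels"][:,:,::-1]); np.savez("pics/wrist8.npz",**d)
from ring import *
meas("wrist8",0.231,100,330,90,300)
s=get_state(); M=R.from_quat(s["tcp_rot"]).as_matrix(); L=(cloud(d)-s["eef_pos"])@M
g=(d["range_z"]>0)
v,u=np.mgrid[:400,:640]
sel=g&(u>235)&(u<400)&(v>180)&(v<350)&(np.hypot(L[...,0],L[...,1])<0.05)
print("tool z range",np.percentile(L[sel][:,2],[1,10,50,90]))
zt=np.percentile(L[sel][:,2],1)
r=sel&(L[...,2]<-0.028); print(r.sum(),np.percentile(L[r],[1,50,99],axis=0).round(4).tolist(),circ(L[r][:,:2]))
```

```text
t 18.92 tcp [0.4995 0.0766 0.3363] F [ 0.85  0.61 -2.15] op 0.626
tool axes x [-0.973 -0.232  0.003] y [-0.232  0.973  0.002] z [-0.0033  0.001  -1.    ] jaw deg 103.44
shift mm [  0.  -62.3  -3.8]  in 4cm units [ 1.000e-03 -1.556e+00 -9.500e-02]
turn about tool z deg 0.04 units 0.01
wrist8 ring z med 0.23040824135258361
   480 outer (array([ 0.51938166, -0.02321154]), np.float64(0.05334598057845693))
   142 hole (array([0.51290651, 0.01745436]), np.float64(0.0204009805356119))
  knob z [0.2627 0.2781 0.2801] (array([ 0.53908004, -0.09390127]), np.float64(0.019793805505582712))
tool z range [-0.08082639 -0.03950015 -0.01525371  0.02087609]
7184 [[-0.0249, -0.0308, -0.0824], [0.0097, -0.0061, -0.0359], [0.0257, 0.0269, -0.0282]] (array([-0.00049388, -0.00136099]), np.float64(0.024796933009850565))
```

View pics/wrist8.png

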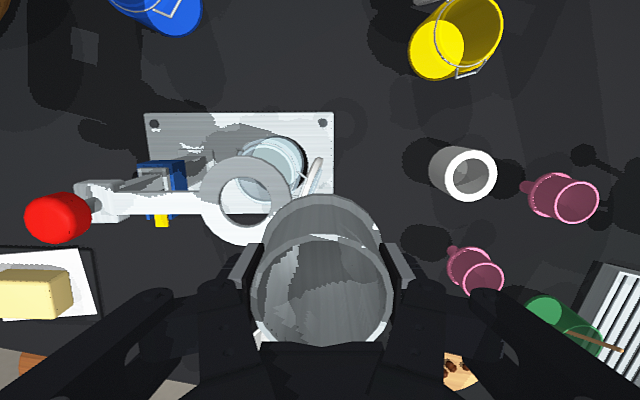

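```bash
cat > ring2.py <<'E'
from h import *
from scipy.optimize import least_squares
def ring2(n,zr=0.231,c0=(0.514,0.016)):
    d=load(n); P=cloud(d); c0=np.array(c0); cc=cam(d)[2][:2]
    ok=(np.abs(P[...,2]-zr)<0.008)&(d["range_z"]>0)&(np.hypot(P[...,0]-c0[0],P[...,1]-c0[1])<0.05)
    cs,h=cv2.findContours(ok.astype(np.uint8),cv2.RETR_CCOMP,cv2.CHAIN_APPROX_NONE)
    c=c0; v=cc-c0; dist=np.linalg.norm(v); v/=dist
    H=[];O=[]
    ax=np.array([0.541,-0.1])-c0; ax/=np.linalg.norm(ax)
    for q,hh in zip(cs,h[0]):
        w=np.array([onplane(d,u,vv,zr)[:2] for u,vv in q[:,0]]); e=w-c0; r=np.hypot(*e.T)
        if hh[3]>=0: H.append(w[(np.abs(r-.021)<.005)&(e@v>0.003)])
        else: O.append(w[(np.abs(r-.038)<.005)&(e@v<-0.003)&(e@ax<0.030)])
    H=np.vstack(H) if H else np.zeros((0,2)); O=np.vstack(O) if O else np.zeros((0,2))
    f=lambda p:np.r_[np.hypot(*(H-p[:2]).T)-.021-p[2],np.hypot(*(O-p[:2]).T)-.038+p[2]]
    s=least_squares(f,[*c0,0.0003],loss="soft_l1",f_scale=.001)
    print(n,"cam",cc.round(3),len(H),len(O),s.x.round(4),"rms",np.sqrt(np.mean(s.fun**2)).round(5))
E
python3 - <<'E'
from ring2 import *
for n in("wrist3","wrist8","scene3"): ring2(n)
ring2("wrist1",0.160)
E
```

```text
wrist3 cam [ 0.478 -0.115] 64 112 [0.5144 0.016  0.0009] rms 0.0005
wrist8 cam [0.437 0.061] 81 58 [0.5138 0.0164 0.0009] rms 0.00114
scene3 cam [ 1.12  -0.306] 24 39 [0.5139 0.0146 0.0016] rms 0.00076
wrist1 cam [ 0.473 -0.06 ] 77 100 [0.5142 0.0159 0.0007] rms 0.00099
```

Run:
```python
from h import *
from plant import *
s=get_state(); M=R.from_quat(s["tcp_rot"]).as_matrix()
for n in("wrist8",):
    d=load(n); L=(cloud(d)-s["eef_pos"])@M
    v,u=np.mgrid[:400,:640]
    g=(d["range_z"]>0)&(u>235)&(u<400)&(v>180)&(v<345)
    r=np.hypot(L[...,0],L[...,1])
    for lo,hi in((-.040,-.035),(-.03,-.02),(-.02,-.01),(-.01,0)):
        k=g&(L[...,2]>lo)&(L[...,2]<hi)&(r<.034)&(r>.018); q=L[k][:,:2]
        print(lo,k.sum(),circ(q),np.percentile(np.hypot(*q.T),[5,50,95]).round(4),q.min(0).round(4),q.max(0).round(4))
        for side,kk in(("x>0",q[q[:,0]>.005]),):print("   ",side,len(kk),circ(kk))
```

```text
-0.04 2585 (array([-0.00079128, -0.00097484]), np.float64(0.026081419419250487)) [0.0236 0.0256 0.0291] [-0.0193 -0.0319] [0.0262 0.0278]
    x>0 1456 (array([-0.00351258, -0.00122511]), np.float64(0.028077461430708488))
-0.03 3481 (array([ 0.00094628, -0.00076236]), np.float64(0.02601422816850696)) [0.0239 0.0254 0.03  ] [-0.0261 -0.0323] [0.0261 0.0313]
    x>0 1250 (array([-0.00648377, -0.00078418]), np.float64(0.03195403095118957))
-0.02 2816 (array([ 0.00108316, -0.00046627]), np.float64(0.026159182057229405)) [0.024  0.0255 0.0308] [-0.0262 -0.0323] [0.0262 0.0324]
    x>0 1052 (array([-0.00739175, -0.00038971]), np.float64(0.03282063779784334))
-0.01 2104 (array([ 0.00072857, -0.00053514]), np.float64(0.02576220153647757)) [0.024  0.0254 0.0278] [-0.0262 -0.0321] [0.0261 0.0322]
    x>0 692 (array([-0.00555859, -0.00043127]), np.float64(0.031069240485575234))
```

>>> step_arm:
  targets:
    - [[0.4,0,-0.4,0,0],[0.4,0,-0.5,0,0],[0.4,0,-0.4,0,0],[0.4,0,-0.26,0,0],[0.4,0,0,0,0],[0.4,0,0,0,0],[0.4,0,0,0,0]]

```text
time: 19.55
eef_pos: [0.5145, 0.0166, 0.338]
tcp_rot: [-0.118, 0.993, 0.0, -0.0]
contact_force: [-0.0, 0.3, -1.2]
opening: 0.627
```

Run:
```python
from h import *
from plant import *
plan([0.5134,0.0160,0.24],103.4)
```

```text
t 19.55 tcp [0.5145 0.0166 0.338 ] F [-0.05  0.28 -1.18] op 0.627
tool axes x [-0.972 -0.234  0.   ] y [-0.234  0.972  0.001] z [-3.e-04  8.e-04 -1.e+00] jaw deg 103.54
shift mm [ 1.2 -0.4 98. ]  in 4cm units [ 0.03  -0.011  2.45 ]
turn about tool z deg 0.14 units 0.03
```

>>> step_arm:
  targets:
    - [[0.4,0.03,-0.01,0.2,0],[0.4,0,0,0.3,0],[0.4,0,0,0.3,0],[0.4,0,0,0.3,0],[0.4,0,0,0.2,0],[0.4,0,0,0,0],[0.4,0,0,0,0]]

```text
time: 20.13
eef_pos: [0.5132, 0.015, 0.285]
tcp_rot: [-0.117, 0.993, 0.0, -0.001]
contact_force: [0.2, 0.1, -1.6]
opening: 0.628
```

Run:
```python
from h import *
from plant import *
plan([0.5134,0.0160,0.24],103.4)
a=[]
for n in ["scene","side"]:
    d=read_camera(n); x,y=(285,220) if n=="scene" else (355,230)
    a.append(cv2.resize(d["pixels"][y-50:y+50,x-50:x+50],(400,400),interpolation=cv2.INTER_CUBIC)); np.savez(f"pics/{n}9.npz",**d)
cv2.imwrite("pics/g9.png",np.hstack(a)[:,:,::-1])
```

```text
t 20.13 tcp [0.5132 0.015  0.285 ] F [ 0.23  0.08 -1.63] op 0.628
tool axes x [-0.972 -0.233  0.002] y [-0.233  0.972  0.001] z [-2.e-03  4.e-04 -1.e+00] jaw deg 103.48
shift mm [-0.5  0.9 45. ]  in 4cm units [-0.013  0.022  1.124]
turn about tool z deg 0.08 units 0.02
```

View pics/g9.png

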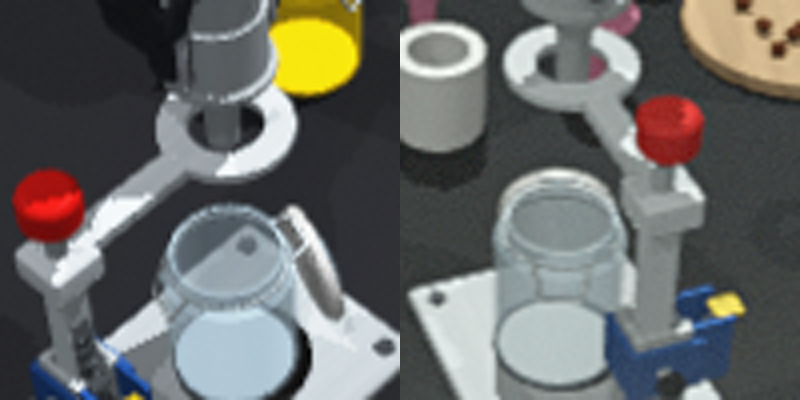

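The spout enters the ring hole centrally in both views. I lower on.

>>> step_arm:
  targets:
    - [[0.4,-0.01,0.02,0.1,0],[0.4,0,0,0.12,0],[0.4,0,0,0.12,0],[0.4,0,0,0.12,0],[0.4,0,0,0.12,0],[0.4,0,0,0.1,0],[0.4,0,0,0,0],[0.4,0,0,0,0]]

```text
time: 20.9
eef_pos: [0.5136, 0.0158, 0.2585]
tcp_rot: [-0.117, 0.993, 0.0, -0.0]
contact_force: [-0.0, -0.6, -2.3]
opening: 0.626
```

Run:
```python
from h import *
plan([0.5134,0.0160,0.24],103.4)
```

```text
t 20.9 tcp [0.5136 0.0158 0.2585] F [-0.02 -0.57 -2.34] op 0.626
tool axes x [-0.972 -0.233  0.001] y [-0.233  0.972  0.   ] z [-9.e-04  1.e-04 -1.e+00] jaw deg 103.48
shift mm [ 0.1  0.3 18.5]  in 4cm units [0.003 0.006 0.461]
turn about tool z deg 0.08 units 0.02
```

>>> step_arm:
  targets:
    - [[0.4,0,0,0.06,0],[0.4,0,0,0.06,0],[0.4,0,0,0.05,0]]

```text
time: 21.15
eef_pos: [0.5139, 0.0157, 0.2521]
tcp_rot: [-0.117, 0.993, -0.0, 0.0]
contact_force: [-0.0, 0.5, -2.2]
opening: 0.627
```

>>> step_arm:
  targets:
    - [[0.4,0,0,0.05,0],[0.4,0,0,0.05,0]]

```text
time: 21.32
eef_pos: [0.5138, 0.0158, 0.2479]
tcp_rot: [-0.117, 0.993, -0.0, -0.0]
contact_force: [0.4, -0.3, -2.0]
opening: 0.629
```

>>> step_arm:
  targets:
    - [[0.4,0,0,0.04,0],[0.4,0,0,0.03,0]]

```text
time: 21.48
eef_pos: [0.5137, 0.0158, 0.245]
tcp_rot: [-0.117, 0.993, 0.0, -0.0]
contact_force: [0.4, 0.6, -2.4]
opening: 0.626
```

>>> step_arm:
  targets:
    - [[0.4,0,0,0.02,0],[0.4,0,0,0.02,0]]

```text
time: 21.65
eef_pos: [0.5138, 0.0158, 0.2437]
tcp_rot: [-0.117, 0.993, -0.0, 0.0]
contact_force: [0.2, -0.0, -1.8]
opening: 0.627
```

>>> step_arm:
  targets:
    - [[0.4,0,0,0.02,0],[0.4,0,0,0.02,0]]

```text
time: 21.82
eef_pos: [0.5139, 0.0158, 0.2421]
tcp_rot: [-0.117, 0.993, -0.0, 0.0]
contact_force: [-0.7, 0.7, -2.1]
opening: 0.625
```

>>> step_arm:
  targets:
    - [[0.4,0,0,0.015,0],[0.4,0,0,0.015,0]]

```text
time: 21.98
eef_pos: [0.5138, 0.0158, 0.2409]
tcp_rot: [-0.117, 0.993, 0.0, 0.0]
contact_force: [-0.5, 0.5, -1.5]
opening: 0.625
```

>>> step_arm:
  targets:
    - [[0.4,0,0,0.015,0],[0.4,0,0,0,0]]

```text
time: 22.15
eef_pos: [0.5138, 0.0158, 0.2403]
tcp_rot: [-0.117, 0.993, -0.0, 0.0]
contact_force: [1.0, -0.3, -1.5]
opening: 0.626
```

>>> step_arm:
  targets:
    - [[0.4,0,0,0.015,0],[0.4,0,0,0,0]]

```text
time: 22.32
eef_pos: [0.5139, 0.0158, 0.2402]
tcp_rot: [-0.117, 0.993, -0.0, 0.0]
contact_force: [-0.9, 0.0, 0.8]
opening: 0.627
```

>>> step_arm:
  targets:
    - [[0.4,0,0,0.01,0],[0.4,0,0,0,0],[0.4,0,0,0,0]]

```text
time: 22.57
eef_pos: [0.5139, 0.0158, 0.2402]
tcp_rot: [-0.117, 0.993, -0.0, 0.0]
contact_force: [-2.0, 0.6, 4.4]
opening: 0.626
```

>>> step_arm:
  targets:
    - [[0.66,0,0,0,0],[0.7,0,0,0,0],[0.75,0,0,0,0],[0.85,0,0,0,0],[1,0,0,0,0],[1,0,0,0,0],[1,0,0,0,0]]

```text
time: 23.15
eef_pos: [0.5138, 0.0158, 0.2393]
tcp_rot: [-0.117, 0.993, -0.0, -0.0]
contact_force: [0.3, -0.4, -0.5]
opening: 1.001
```

Run:
```python
from h import *
from plant import *
plan([0.5134,0.0160,0.24],103.4)
a=[]
for n in ["wrist","side"]:
    d=read_camera(n); a.append(d["pixels"] if n=="wrist" else cv2.resize(d["pixels"][170:290,294:414],(400,400)))
cv2.imwrite("pics/g10.png",cv2.resize(np.hstack(a),None,fx=.76,fy=.76)[:,:,::-1])
```

```text
t 23.15 tcp [0.5138 0.0158 0.2393] F [ 0.35 -0.4  -0.48] op 1.001
tool axes x [-0.972 -0.233  0.   ] y [-0.233  0.972 -0.   ] z [-0. -0. -1.] jaw deg 103.49
shift mm [ 0.4  0.3 -0.7]  in 4cm units [ 0.009  0.008 -0.019]
turn about tool z deg 0.09 units 0.02
```

View pics/g10.png

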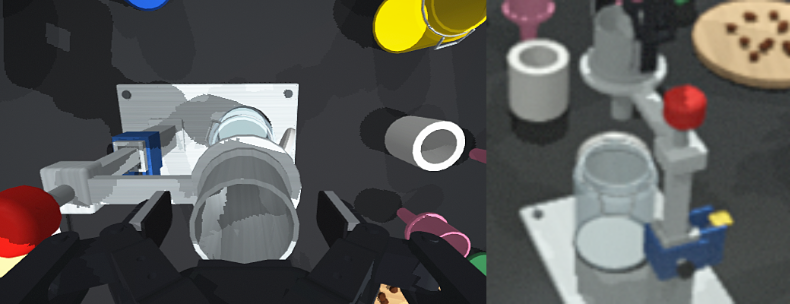

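The funnel sits in the ring and the fingers are clear of it. I back straight up, then check.

>>> step_arm:
  targets:
    - [[1,0,0,-0.3,0],[1,0,0,-0.6,0],[1,0,0,-0.8,0],[1,0,0,-0.8,0],[1,0,0,-0.3,0],[1,0,0,0,0]]

```text
time: 23.75
eef_pos: [0.5154, 0.0155, 0.3568]
tcp_rot: [-0.117, 0.993, -0.001, 0.004]
contact_force: [0.1, 0.2, -0.3]
opening: 1.0
```

>>> step_arm:
  targets:
    - [[1,-0.3,0.5,-0.2,0],[1,-0.5,0.7,0,0],[1,-0.5,0.7,0,0],[1,-0.2,0.4,0,0],[1,0,0,0,0],[1,0,0,0,0],[1,0,0,0,0]]

```text
time: 24.33
eef_pos: [0.5501, 0.1187, 0.3578]
tcp_rot: [-0.117, 0.993, -0.0, -0.001]
contact_force: [0.2, -0.4, -0.9]
opening: 1.0
```

Run:
```python
from h import *
from plant import *
plan([0.5134,0.0160,0.24],103.4)
a=[];D={}
for n in ["wrist","scene","side"]:
    d=read_camera(n); D[n]=d; np.savez(f"pics/{n}11.npz",**d)
    x,y=dict(wrist=(230,170),scene=(285,225),side=(355,235))[n]; h=90 if n=="wrist" else 60
    a.append(cv2.resize(d["pixels"][y-h:y+h,x-h:x+h],(266,266),interpolation=cv2.INTER_CUBIC))
cv2.imwrite("pics/g11.png",np.hstack(a)[:,:,::-1])
for n,d in D.items():
    q=cloud(d); g=(d["range_z"]>0)
    k=g&(np.hypot(q[...,0]-.5142,q[...,1]-.0162)<.045)
    t=k&(q[...,2]>.272)&(q[...,2]<.285); s=q[t]
    A=np.c_[s[:,:2]-s[:,:2].mean(0),np.ones(len(s))]; c=np.linalg.lstsq(A,s[:,2],rcond=None)[0]
    print(n,"rim n",t.sum(),"z",np.median(s[:,2]).round(4),"circ",circ(s[:,:2]),"slope",c[:2].round(3))
    m=red(d)&g&(q[...,2]>.2); print("  knob z 95%",np.percentile(q[m][:,2],[50,95]).round(4))
    fl=k&(q[...,2]>.226)&(q[...,2]<.242); print("  ring/flange z pct",np.percentile(q[fl][:,2],[5,50,95]).round(4))
# jar shift: compare scene/side pictures around jar bottom
for n,(x0,x1,y0,y1) in dict(scene=(270,320,240,285),side=(325,360,255,300)).items():
    o=load(n+"0")["pixels"][y0:y1,x0:x1].astype(np.float32).mean(2); w=D[n]["pixels"][y0:y1,x0:x1].astype(np.float32).mean(2)
    print(n,"jar shift px",cv2.phaseCorrelate(o,w))
```

```text
t 24.33 tcp [0.5501 0.1187 0.3578] F [ 0.23 -0.42 -0.9 ] op 1.0
tool axes x [-0.972 -0.233  0.003] y [-0.233  0.972 -0.   ] z [-2.6e-03 -6.0e-04 -1.0e+00] jaw deg 103.48
shift mm [ 59.4 -91.3 117.9]  in 4cm units [ 1.484 -2.283  2.949]
turn about tool z deg 0.08 units 0.02
wrist rim n 1271 z 0.2762 circ (array([0.51490074, 0.01643475]), np.float64(0.025459383247894443)) slope [-0.003  0.009]
  knob z 95% [0.279  0.2804]
  ring/flange z pct [0.2279 0.2313 0.239 ]
scene rim n 144 z 0.2757 circ (array([0.51475239, 0.01407147]), np.float64(0.025677217954331765)) slope [-0.003  0.003]
  knob z 95% [0.2788 0.2812]
  ring/flange z pct [0.2274 0.2321 0.2402]
side rim n 132 z 0.2753 circ (array([0.51570749, 0.01423446]), np.float64(0.0255381491719832)) slope [ 0.    -0.002]
  knob z 95% [0.2776 0.2805]
  ring/flange z pct [0.228  0.2317 0.2402]
scene jar shift px ((-0.10706265140825266, 0.48522714070520223), 0.979724134657118)
side jar shift px ((-0.2008191915496802, 0.6326291023429818), 0.8965523142873505)
```

View pics/g11.png

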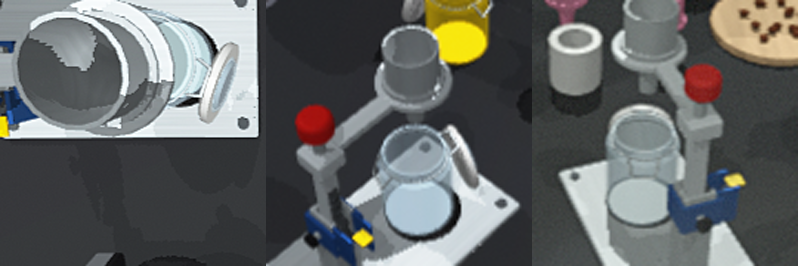

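The final pictures show the funnel upright in the ring, with its rim slope under 0.01, its centre within about 1 mm of the ring's by the wrist camera, and the knob height unchanged. The jar is in place. I hand in.

```bash
python3 -c "
from plant import *
print(get_state()['time']); print(sign_off())"
```

```text
24.4833
the job is handed in; nothing more can be done
None
```

The column stands on its fourth tooth, the funnel sits in the ring, and the job was handed in at 24.5 s of the 72 s allowed. No verdict was reported.

- **Column:** I raised it by the red knob and counted four clicks by the force, which fell from about 17 N to about 5 N each time. I let it down about 2 mm past the fourth click onto the pawl. Then I pressed with 14 to 17 N (wrist reading) for about half a second and let go. The knob's height had not changed by the end.
- **Funnel:** I took the steel funnel out of the white cup, lowered it into the ring until it touched (at most about 4 N at the wrist), let go and backed off.
- **Last checks:** The wrist camera puts the funnel's centre within about 1 mm of the ring's. The two fixed cameras put it about 2 mm off in y, and neither hole fit nor calibration is better than that; the limit is 4.5 mm. The rim tilts by no more than about 0.01 rad. The rim is at z 0.276 to 0.277, which fits a shoulder flat on the ring at about 0.231.
- **Jar:** It shifted about 0.5 pixel in the pictures. That is roughly 1 to 2 mm at most, and the shadows had changed as well.
- **Robot:** It was clear of everything, with the gripper open.

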